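Dock a cordless handpiece and hold its recessed pairing button

ROBOT

A 6-joint arm with a two-finger parallel gripper is mounted at the origin on the work surface. World frame = base frame: x ahead of the robot, y to its left, z up, the work surface at z = 0. Lengths are in m, angles in rad, forces in N, time in s.
With the tool pointing down it reaches from about 0.325 to 0.775 m from the base axis. Payload 9.3 kg.
Tool frame: the origin (TCP) lies on the centre line of the jaws, within the pads' length; the fingertips stand 11 mm ahead of it and the grasp point (between the pads) lies 8 mm behind it; z points along the fingers, y is the line along which they close (so a half turn about z gives the same grasp; the last joint's range is limited). The gripper opens to 85 mm and grips with 20 to 120 N. Pads are 22 mm wide; open, the fingers measure 114 mm over their backs; the gripper's body (76 mm by 85 mm) begins 54 mm behind the grasp point. The pads swing forward as they close: fully open they stand 13 mm farther back than shut.
Start: joints at [1.09, 0.259, 0.021, 1.334, 0, 1.418], TCP at [0.177, 0.521, 0.242] pointing down, gripper open.
Joint ranges: [-3.04, 3.04], [-0.91, 1.82], [-1.04, 1.36], [-1.92, 1.95], [-1.52, 1.45], [-3.14, 3.14]. Speed limits (rad/s): [2.22, 2.22, 2.79, 3.14, 3.14, 3.14].

INTERFACE

Orientations are given as a unit quaternion [w, x, y, z].
In Python, from bench import r gives the robot as it stands. The module is installed in compiled form; this text tells all that it offers.
- The arm moves only by the tool jog_arm, never from a script. Its argument "deltas" is a list of rows, each an object of numbers: "tx", "ty", "tz": the shift along the tool's x, y, z in mm; "ax", "ay", "az": the turn, a rotation vector about the tool's x, y, z in degrees. In form: [{"tx": .., "ty": .., "tz": .., "ax": .., "ay": .., "az": ..}, ...]. A call has 1 to 20 rows; each row shifts and turns the commanded pose from where the row before left it, along the tool's axes as they then stand; what a row does not reach is not made up. A row lasts 1/10 s, in which the tool goes at most 50 mm and 8.59 degrees, less where a joint would pass 70% of its speed; a pose out of reach is approached as far as the arm can. A call with a gripper value outside its range is refused whole. "claw" is the closure, from 0 (fully open) to 1 (shut), set as the call begins (left out, the last holds). The fingers move at their own pace and stop on an object; "newtons" is the grip in N (left out, the last holds). Time passes only in rows, so rows that do not move let the fingers close. It gives the time, the measured TCP pose, the force, the opening and the grip force at its end, in the units of the state.
- r.state(): the state, without advancing time (a new reading comes with each control period).
- r.get_image(name): name is "scene" or "top" or "wrist"; returns the picture (384x512x3 uint8, blue, green, red); there is no depth.
- r.camera_info(name): a dict with "intrinsics" (3x3 intrinsics, pixels), "R" (3x3) and "t" (3): a world point X has camera coordinates R X + t; the wrist camera has in their place "T_tool_cam" (4x4, takes a point from camera to tool coordinates, whose origin is the TCP and whose axes are the flange's). Camera axes: x right, y down, z forward; pixel columns grow to the right and rows downward; lengths in m; the calibration is good to about 2 mm. A picture is of the moment at which its call begins: read the wrist's pose just before it. camera_info takes no time and is no camera call.
- r.close_job(): hands the job in; it is judged then, once.
The state is a dict: "t": time; "joint_positions": joint angles; "joint_vel": joint speeds; "tau": joint torques, N m; "position": TCP position; "tcp_rot": TCP orientation; "wrist_force": force on the tool from outside, world axes, zero at the start; "torque": the same for the moment, N m; "finger_gap": finger opening in m; "finger_force": force on a finger pad.
Only numpy, scipy, OpenCV 4.12 (cv2) and the standard library are available. Lean on these libraries where they do the work, as an engineer would, in place of code of your own. Each camera call takes 0.05 s, during which the arm holds its last target. There are 200 camera calls.

TASK

Pair the cordless handpiece with its charging base: lower it, without dropping it, into the two forks of the sloping cradle, nose up and tail just short of the low end wall, and let go. Then take the slim steel plugger from the instrument rack and, through the small round hole in the base's deck, hold the recessed pairing button fully down with its tip; finish while still holding it down. Leave everything else where it is.

Things in the scene. Friction and masses are not known exactly. Their poses are not given: they have to be found in the camera images.
- handpiece: Cordless handpiece, pale grey, 0.15 kg, loose on the bench. Octagonal barrel 26 mm across flats (a flat down, two upright), 110 mm long; tapered nose, collet and thin bur add 55 mm. Origin on the axis, mid-barrel (13 mm above the bench as it lies), near the centre of mass: grip here. x along the barrel to the nose, z up, y across (grip direction).
- handpiece_nose (a point): End of the bur, 110 mm from the handpiece's origin along its x.
- dock: Charging base, fixed: 206 x 156 mm (x, y), white deck 45 mm above the bench, turned by up to 20 degrees. Origin at the centre of its underside, z up. The sloping cradle stands on its -y half; on its +y half are the small round hole (at x -25, y +45 mm) and a flush round disc 20 mm wide at x +30 mm, which is only a lamp.
- cradle: Sloping cradle: two V forks 12 mm thick, 42 mm before and behind the origin, mouths 40 mm wide. The frame is the docked handpiece's: handpiece should coincide with it. Origin 87 mm above the bench, 42 mm above the deck, 36 mm to the dock's -y; x rises 15 degrees from the dock's +x, to the nose. Low end wall 59 mm behind the origin (4 mm past the tail).
- hole_mouth (a point): Centre of the round hole in the deck, at deck height (45 mm above the bench). The hole is 10 mm in diameter, upright.
- button_top (a point): Centre of the top of the recessed pairing button, 12 mm below the deck when up, directly below the hole's mouth (33 mm above the bench); the button fills the hole.
- pair_button (a joint): Travel of the pairing button, m: 0 up, 0.004 fully down. Spring loaded, starts to move at 1.5 N and is fully down at 3.9 N, then meets a hard stop.
- rack: Aluminium instrument rack, fixed, 56 x 140 mm (x, y), top plate 80 mm above the bench with three upright 12 mm holes along its y at -40, 0, +40 mm. Origin at the centre of its underside. Each hole holds an instrument, working end down, hanging loose by its collar; which is where varies.
- plugger: Plugger (the stylus), loose, all steel, 45 g, 140 mm long, upright in a rack hole: the one with the slim straight 10 mm round handle. Origin at its tip, z up its axis. Shank 4 mm thick from 0 to 50 mm with a round end, 10 mm stem to 68, 16 mm collar to 72, handle to 140 mm. In the rack its tip is 12 mm and its top 152 mm above the bench.
- knife: Wax knife in the rack, fat wooden handle of 17 mm diameter, its end 159 mm above the bench. Origin at its tip. Leave it.
- spatula: Wax spatula in the rack, short black 13 mm handle with a 19 mm ball on its end, 139 mm above the bench. Origin at its tip. Leave it.
- model_a: Blue-grey dental arch model, 58 x 60 x 25 mm, loose on the bench. Origin at its underside. Leave it.
- model_b: Cream dental arch model, 58 x 60 x 25 mm, loose. Origin at its underside. Leave it.
- bur_block: White block full of burs, 60 x 95 x 55 mm, loose. Origin at its underside. Leave it.
- cup: Green paper cup, 77 mm wide, 92 mm high, loose. Origin at its underside. Leave it.
- mouse: Black computer mouse, 105 x 60 x 35 mm, loose. Origin at its underside. Leave it.
- shield: Orange light-shield paddle lying flat, a disc of 90 mm with a white handle, loose. Origin at the disc's centre. Leave it.

How it is judged:
By the outcome, as a careful person would: the job done as asked, in the order asked, and still so for the second after the job is handed in, while the arm keeps its last pose, push and grip.
It also fails if it takes over 64 s, if anything falls off the work surface, if the arm or the gripper's body presses on something with over 40 N, if the wrist force passes 120 N, or if a joint passes its speed limit or range.

## Working session

There is one attempt and no reset: what is moved stays moved. The work goes in short steps, Python scripts to look and compute and a tool call to move; the robot and the scene stay as the last step left them, time stands still between calls to the robot, and variables do not carry over. Pictures are saved under pics/ and viewed, at most 10 in all, crops included, and the job is handed in when it is done.

Besides the shell and the picture viewer there is one more tool, called after ">>>" as a command line: name --argument value ..., lists and objects as JSON in quotes. jog_arm: Moves the arm, as the interface text tells. Its arguments: {"type":"object","properties":{"deltas":{"type":"array"},"claw":{"type":"number"},"newtons":{"type":"number"}},"required":["deltas"]}

```bash
mkdir -p pics; python3 - <<'E'
from bench import r
import cv2, numpy as np
print(r.state())
for n in ["scene","top","wrist"]:
    print(n, r.camera_info(n)); cv2.imwrite(f"pics/{n}0.png", r.get_image(n))
a=cv2.imread("pics/top0.png");cv2.imwrite("pics/top0b.png",cv2.resize(a,(800,600),interpolation=cv2.INTER_CUBIC))
E
```

```text
{'t': 0.0, 'joint_positions': array([1.09040564e+00, 2.59175925e-01, 2.07410682e-02, 1.33370203e+00,
       9.81790706e-06, 1.41817199e+00]), 'joint_vel': array([-0.00039793,  0.00116266, -0.00027345,  0.00027505,  0.00073775,
       -0.00227498]), 'tau': array([-5.21424117e-04, -5.55634546e+01,  3.44536650e+01,  1.36253249e-02,
       -1.21507023e-04,  6.55441312e-06]), 'position': array([0.1769458 , 0.52046638, 0.24166686]), 'tcp_rot': array([-2.13289198e-04,  1.63150541e-01,  9.86600959e-01, -6.35457492e-04]), 'wrist_force': array([ 0.33230745, -0.22559534, -0.73163691]), 'torque': array([ 0.00992809, -0.02840208, -0.02188824]), 'finger_force': 0.0, 'finger_gap': 0.08582594783186821}
scene {'intrinsics': array([[356.3230337 ,   0.        , 250.73992773],
       [  0.        , 356.3230337 , 189.02198031],
       [  0.        ,   0.        ,   1.        ]]), 'R': array([[ 0.09468732,  0.99536151, -0.01702271],
       [ 0.80661253, -0.08673117, -0.58468275],
       [-0.58344711,  0.04163132, -0.81108341]]), 't': array([ 0.01507485, -0.40102267,  1.36990309])}
top {'intrinsics': array
[... 185 characters left out ...]
04,  0.01888207],
       [-0.99058955, -0.02091456, -0.13525876],
       [ 0.13560633, -0.01619835, -0.99063037]]), 't': array([-0.10557067,  0.55340269,  1.40366148])}
wrist {'intrinsics': array([[303.22635977,   0.        , 260.10948866],
       [  0.        , 303.22635977, 190.28942877],
       [  0.        ,   0.        ,   1.        ]]), 'T_tool_cam': array([[ 3.08144359e-04, -9.52693966e-01, -3.03931097e-01,
         7.98194866e-02],
       [ 9.99999952e-01,  3.03018468e-04,  6.40292443e-05,
        -7.43210762e-04],
       [ 3.10964604e-05, -3.03931102e-01,  9.52694014e-01,
        -1.31757041e-01],
       [ 0.00000000e+00,  0.00000000e+00,  0.00000000e+00,
         1.00000000e+00]])}
```

View pics/top0b.png

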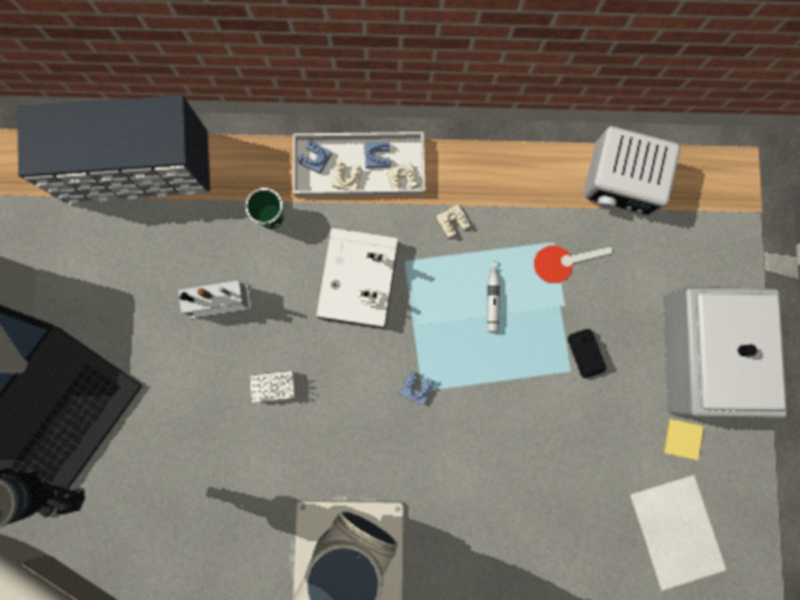

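View pics/scene0.png

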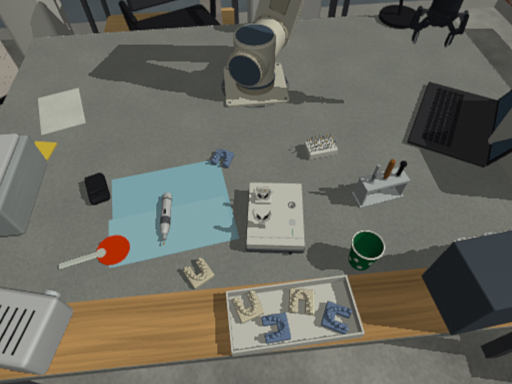

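The top view (shown at 1.5625x) has the handpiece at (493,300), nose up. The dock is at (357,280), with its hole at (335,285), lamp at (338,262) and forks at (375,257) and (372,295). The rack is at (212,298), and its steel instrument is the rightmost, at (228,294); the brown and black ones are to its left.

```bash
cat > h.py <<'E'
import numpy as np, cv2
from bench import r
from scipy.spatial.transform import Rotation as Ro
def pose(s=None):
    s=s or r.state(); q=s["tcp_rot"]; return Ro.from_quat([q[1],q[2],q[3],q[0]]).as_matrix(), np.array(s["position"])
def cam(n,s=None):
    c=r.camera_info(n); K=c["intrinsics"]
    if n=="wrist":
        R,p=pose(s); T=c["T_tool_cam"]; return K,R@T[:3,:3],R@T[:3,3]+p
    return K,c["R"].T,-c["R"].T@c["t"]
def ray(C,px,z):
    K,M,o=C; d=M@np.linalg.solve(K,[px[0],px[1],1.]); return o+d*(z-o[2])/d[2]
def proj(C,X):
    K,M,o=C; v=K@(M.T@(np.array(X)-o)); return v[:2]/v[2]
def todo(p,yaw=None):
    "tool-axis shift (mm) and turn (deg) to reach p with tool pointing down, tool y at yaw (mod 180)"
    R,t=pose(); print("shift",np.round(R.T@(np.array(p)-t)*1000,1))
    if yaw is not None:
        y=np.array([np.cos(yaw),np.sin(yaw),0]); best=None
        for s in (1,-1):
            z=np.array([0,0,-1.]); Y=s*y; X=np.cross(Y,z)
            w=Ro.from_matrix(R.T@np.c_[X,Y,z]).as_rotvec(degrees=True)
            print("turn",np.round(w,1))
E
python3 - <<'E'
from h import *
a=cv2.imread("pics/top0.png"); C=cam("top")
hsv=cv2.cvtColor(a,cv2.COLOR_BGR2HSV)
m=((hsv[...,1]<60)).astype(np.uint8)*255
def blob(x0,y0,x1,y1,cond):
    k=np.zeros(a.shape[:2],np.uint8);k[y0:y1,x0:x1]=cond[y0:y1,x0:x1]*255
    c=max(cv2.findContours(k,0,1)[0],key=cv2.contourArea);return c
c=blob(300,162,330,220,hsv[...,1]<50); (b)=cv2.minAreaRect(c);print("hp",b, [ray(C,p,.013).round(3) for p in cv2.boxPoints(b)], ray(C,b[0],.013))
c=blob(195,140,260,212,(hsv[...,2]>175)&(hsv[...,1]<60)); b=cv2.minAreaRect(c);print("dock",b,[ray(C,p,.045).round(3) for p in cv2.boxPoints(b)], ray(C,b[0],.045))
print("hole",ray(C,(335/1.5625,285/1.5625),.045),"lamp",ray(C,(338/1.5625,262/1.5625),.045))
print("plug top?",ray(C,(224/1.5625,292/1.5625),.152))
z=a[160:225,100:180];cv2.imwrite("pics/c1.png",cv2.resize(np.hstack([z,a[140:205,195:275]]),None,fx=5,fy=5,interpolation=2))
E
```

```text
hp ((314.5, 190.5), (57.0, 29.0), 90.0) [array([ 0.671, -0.258,  0.013]), array([ 0.673, -0.362,  0.013]), array([ 0.468, -0.361,  0.013]), array([ 0.466, -0.258,  0.013])] [ 0.568618   -0.30972815  0.013     ]
dock ((227.97503662109375, 176.65602111816406), (43.92136001586914, 57.39004898071289), 9.090276718139648) [array([0.517, 0.085, 0.045]), array([0.718, 0.06 , 0.045]), array([ 0.697, -0.093,  0.045]), array([ 0.497, -0.065,  0.045])] [ 0.60622822 -0.00303232  0.045     ]
hole [0.58501259 0.04341894 0.045     ] lamp [0.63705018 0.0383745  0.045     ]
plug top? [0.54872919 0.26056508 0.152     ]
```

View pics/c1.png

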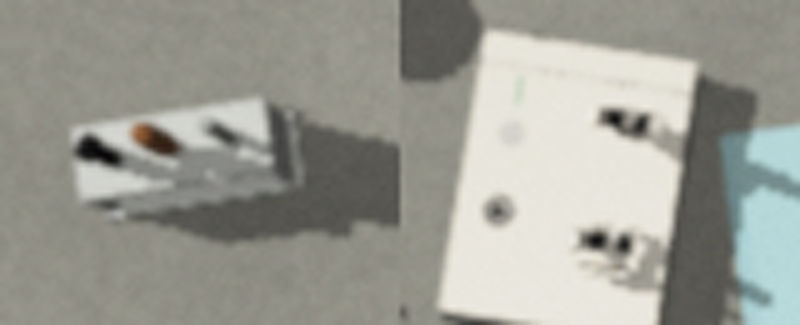

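Left half: the thin grey pin at about (222,133) is the plugger, with the knife and spatula to its left. Right half: the hole is at (498,210), the lamp at (513,133), and the forks are on the right. I'll move above the handpiece now.

>>> jog_arm --deltas '[{"tx": -15,"ty": -16},{"tx": -25,"ty": -26},{"tx": -25,"ty": -26},{"tx": -25,"ty": -26},{"tx": -25,"ty": -26},{"tx": -25,"ty": -26},{"tx": -25,"ty": -26},{"tx": -25,"ty": -26},{"tx": -25,"ty": -26},{"tx": -25,"ty": -26},{"tx": -25,"ty": -26},{"tx": -25,"ty": -26},{"tx": -25,"ty": -26},{"tx": -25,"ty": -26},{"tx": -25,"ty": -26},{"tx": -25,"ty": -26},{"tx": -25,"ty": -26},{"tx": -25,"ty": -26},{"tx": -25,"ty": -26},{"tx": -25,"ty": -26}]' --claw 0 --newtons 40

```text
invalid input
```

>>> jog_arm --deltas '[{"tx": -25,"ty": -26},{"tx": -25,"ty": -26},{"tx": -25,"ty": -26},{"tx": -25,"ty": -26},{"tx": -25,"ty": -26},{"tx": -15,"ty": -26},{"az": -5},{"az": -5},{"az": -5},{"az": -4},{},{}]'

```text
invalid input
```

```bash
python3 - <<'E'
from h import *
s=r.state(); print(s["t"],s["position"],s["wrist_force"]); im=r.get_image("wrist"); cv2.imwrite("pics/w1.png",im)
C=cam("wrist",s)
g=cv2.cvtColor(im,cv2.COLOR_BGR2HSV); print(pose(s)[0].round(3))
m=((g[...,1]<50)&(g[...,2]>90)).astype(np.uint8)
for c in cv2.findContours(m,0,1)[0]:
    if cv2.contourArea(c)>300:
        b=cv2.minAreaRect(c); print(cv2.contourArea(c),b,ray(C,b[0],.02))
E
```

```text
0.15 [0.17698117 0.52053742 0.24178209] [-1.02250746  0.40124401 -0.24929812]
[[-0.947  0.322 -0.001]
 [ 0.322  0.947 -0.001]
 [ 0.    -0.001 -1.   ]]
453.0 ((432.0, 373.5), (36.0, 19.0), -0.0) [0.56726538 0.66186712 0.02      ]
448.5 ((88.0, 373.5), (19.0, 36.0), 90.0) [0.40013923 0.16794999 0.02      ]
2347.0 ((489.8186950683594, 284.5484924316406), (84.7243881225586, 46.56717300415039), 35.21759033203125) [0.43515223 0.76104455 0.02      ]
619.5 ((375.30767822265625, 271.4615173339844), (62.68111801147461, 17.75040626525879), 56.30992889404297) [0.36523372 0.61826665 0.02      ]
126103.5 ((255.5, 179.5), (359.0, 511.0), 90.0) [0.1930739  0.50815935 0.02      ]
```

View pics/w1.png

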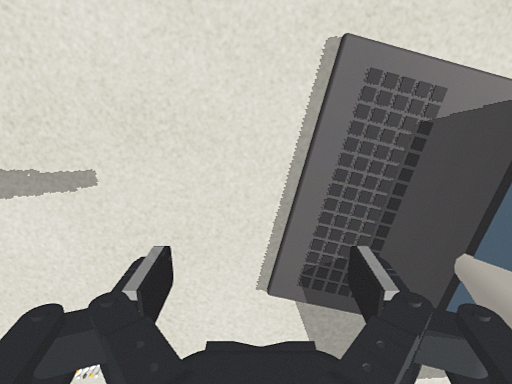

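The calls were refused, so the arm is still at the start; this view shows only the laptop and the fingers. I'll retry with full rows.

>>> jog_arm --deltas '[{"tx": -15,"ty": -16,"tz": 0,"ax": 0,"ay": 0,"az": 0},{"tx": -25,"ty": -26,"tz": 0,"ax": 0,"ay": 0,"az": 0},{"tx": -25,"ty": -26,"tz": 0,"ax": 0,"ay": 0,"az": 0},{"tx": -25,"ty": -26,"tz": 0,"ax": 0,"ay": 0,"az": 0},{"tx": -25,"ty": -26,"tz": 0,"ax": 0,"ay": 0,"az": 0},{"tx": -25,"ty": -26,"tz": 0,"ax": 0,"ay": 0,"az": 0},{"tx": -25,"ty": -26,"tz": 0,"ax": 0,"ay": 0,"az": 0},{"tx": -25,"ty": -26,"tz": 0,"ax": 0,"ay": 0,"az": 0},{"tx": -25,"ty": -26,"tz": 0,"ax": 0,"ay": 0,"az": 0},{"tx": -25,"ty": -26,"tz": 0,"ax": 0,"ay": 0,"az": 0},{"tx": -25,"ty": -26,"tz": 0,"ax": 0,"ay": 0,"az": 0},{"tx": -25,"ty": -26,"tz": 0,"ax": 0,"ay": 0,"az": 0},{"tx": -25,"ty": -26,"tz": 0,"ax": 0,"ay": 0,"az": 0},{"tx": -25,"ty": -26,"tz": 0,"ax": 0,"ay": 0,"az": 0},{"tx": -25,"ty": -26,"tz": 0,"ax": 0,"ay": 0,"az": 0},{"tx": -25,"ty": -26,"tz": 0,"ax": 0,"ay": 0,"az": 0}]'

```text
t: 1.8
position: [0.4159, 0.0092, 0.2423]
tcp_rot: [0.0, 0.163, 0.987, 0.0]
wrist_force: [1.0, 0.8, -0.1]
finger_gap: 0.0853
finger_force: 0.0
```

>>> jog_arm --deltas '[{"tx": -22,"ty": -26,"tz": 0,"ax": 0,"ay": 0,"az": 0},{"tx": -22,"ty": -26,"tz": 0,"ax": 0,"ay": 0,"az": 0},{"tx": -22,"ty": -26,"tz": 0,"ax": 0,"ay": 0,"az": 0},{"tx": -22,"ty": -26,"tz": 0,"ax": 0,"ay": 0,"az": 0},{"tx": -22,"ty": -26,"tz": 0,"ax": 0,"ay": 0,"az": 0},{"tx": -22,"ty": -26,"tz": 0,"ax": 0,"ay": 0,"az": 0},{"tx": -22,"ty": -26,"tz": 0,"ax": 0,"ay": 0,"az": 0},{"tx": -22,"ty": -26,"tz": 0,"ax": 0,"ay": 0,"az": 0},{"tx": -22,"ty": -26,"tz": 0,"ax": 0,"ay": 0,"az": 0},{"tx": -22,"ty": -26,"tz": 0,"ax": 0,"ay": 0,"az": 0},{"tx": 0,"ty": 0,"tz": 0,"ax": 0,"ay": 0,"az": -5},{"tx": 0,"ty": 0,"tz": 0,"ax": 0,"ay": 0,"az": -5},{"tx": 0,"ty": 0,"tz": 0,"ax": 0,"ay": 0,"az": -5},{"tx": 0,"ty": 0,"tz": 0,"ax": 0,"ay": 0,"az": -4},{"tx": 0,"ty": 0,"tz": 0,"ax": 0,"ay": 0,"az": 0},{"tx": 0,"ty": 0,"tz": 0,"ax": 0,"ay": 0,"az": 0}]'

```text
t: 3.4
position: [0.5402, -0.3062, 0.2421]
tcp_rot: [-0.0, -0.001, 1.0, 0.0]
wrist_force: [0.5, -0.6, 0.9]
finger_gap: 0.0852
finger_force: 0.0
```

```bash
python3 - <<'E'
from h import *
s=r.state(); print(s["t"],s["position"],s["joint_positions"].round(3)); im=r.get_image("wrist"); cv2.imwrite("pics/w2.png",im)
C=cam("wrist",s)
print(pose(s)[0].round(3))
print("expect hp", proj(C,[.56,-.31,.013]))
E
```

```text
3.4 [ 0.54015943 -0.30620312  0.24212538] [-0.651  0.382  0.203  1.391 -0.    -0.652]
[[-1.    -0.002 -0.   ]
 [-0.002  1.     0.   ]
 [ 0.     0.    -1.   ]]
expect hp [257.02384269 178.488678  ]
```

View pics/w2.png

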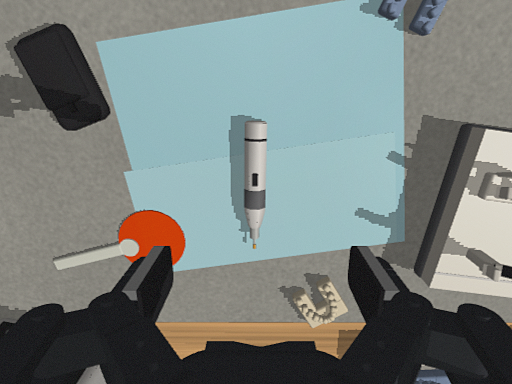

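The wrist view shows the handpiece upright in the image: tail at (256,121), barrel sides at columns 245 and 267, bur tip at (254,248).

```bash
python3 - <<'E'
from h import *
C=cam("wrist"); im=cv2.imread("pics/w2.png"); g=cv2.cvtColor(im,cv2.COLOR_BGR2HSV)
# barrel mid columns per row: bright low-saturation
pts=[]
for v in range(126,188,3):
    row=g[v,225:290]; k=np.where((row[:,1]<60)&(row[:,2]>70))[0]
    if len(k): pts.append((v,225+k.min(),225+k.max()))
print(pts)
P=np.array([ray(C,((a+b)/2,v),.016) for v,a,b in pts if b-a>15]); f=np.polyfit(P[:,0],P[:,1],1); print("slope deg",np.degrees(np.arctan(f[0])))
t=ray(C,(256,121),.02); n=ray(C,(254.5,248.5),.013); print(t,n,np.linalg.norm(n-t))
u=np.array([1,f[0],0])/np.hypot(1,f[0]); o=n-.11*u; o2=t+.055*u; print(o,o2, np.polyval(f,o[0]))
E
```

```text
[(126, np.int64(225), np.int64(289)), (129, np.int64(225), np.int64(289)), (132, np.int64(225), np.int64(289)), (135, np.int64(225), np.int64(289)), (138, np.int64(225), np.int64(289)), (141, np.int64(225), np.int64(289)), (144, np.int64(225), np.int64(289)), (147, np.int64(225), np.int64(289)), (150, np.int64(225), np.int64(289)), (153, np.int64(225), np.int64(289)), (156, np.int64(225), np.int64(289)), (159, np.int64(225), np.int64(289)), (162, np.int64(225), np.int64(289)), (165, np.int64(225), np.int64(289)), (168, np.int64(225), np.int64(289)), (171, np.int64(225), np.int64(289)), (174, np.int64(225), np.int64(289)), (177, np.int64(225), np.int64(289)), (180, np.int64(225), np.int64(289)), (183, np.int64(225), np.int64(289)), (186, np.int64(225), np.int64(289))]
slope deg -0.05232734851141961
[ 0.4900328  -0.31104524  0.02      ] [ 0.65663463 -0.31345269  0.013     ] 0.1667662049192235
[ 0.54663468 -0.31335223  0.013     ] [ 0.54503277 -0.31109547  0.02      ] -0.3099950086753158
```

>>> jog_arm --deltas '[{"tx": -6,"ty": -6,"tz": 20,"ax": 0,"ay": 0,"az": 0.8},{"tx": 0,"ty": 0,"tz": 35,"ax": 0,"ay": 0,"az": 0},{"tx": 0,"ty": 0,"tz": 35,"ax": 0,"ay": 0,"az": 0},{"tx": 0,"ty": 0,"tz": 35,"ax": 0,"ay": 0,"az": 0},{"tx": 0,"ty": 0,"tz": 35,"ax": 0,"ay": 0,"az": 0},{"tx": 0,"ty": 0,"tz": 30,"ax": 0,"ay": 0,"az": 0},{"tx": 0,"ty": 0,"tz": 20,"ax": 0,"ay": 0,"az": 0},{"tx": 0,"ty": 0,"tz": 11,"ax": 0,"ay": 0,"az": 0},{"tx": 0,"ty": 0,"tz": 6,"ax": 0,"ay": 0,"az": 0},{"tx": 0,"ty": 0,"tz": 0,"ax": 0,"ay": 0,"az": 0},{"tx": 0,"ty": 0,"tz": 0,"ax": 0,"ay": 0,"az": 0}]'

```text
t: 4.55
position: [0.5467, -0.3126, 0.0163]
tcp_rot: [0.001, 0.005, 1.0, -0.0]
wrist_force: [-0.7, 0.1, 0.6]
finger_gap: 0.0852
finger_force: 0.0
```

>>> jog_arm --deltas '[{"tx": 0,"ty": 0,"tz": 0,"ax": 0,"ay": 0,"az": 0},{"tx": 0,"ty": 0,"tz": 0,"ax": 0,"ay": 0,"az": 0},{"tx": 0,"ty": 0,"tz": 0,"ax": 0,"ay": 0,"az": 0},{"tx": 0,"ty": 0,"tz": 0,"ax": 0,"ay": 0,"az": 0},{"tx": 0,"ty": 0,"tz": 0,"ax": 0,"ay": 0,"az": 0},{"tx": 0,"ty": 0,"tz": 0,"ax": 0,"ay": 0,"az": 0},{"tx": 0,"ty": 0,"tz": 0,"ax": 0,"ay": 0,"az": 0},{"tx": 0,"ty": 0,"tz": 0,"ax": 0,"ay": 0,"az": 0}]' --claw 1 --newtons 40

```text
t: 5.35
position: [0.5463, -0.3124, 0.0157]
tcp_rot: [0.0, 0.005, 1.0, -0.0]
wrist_force: [-1.1, -0.1, 4.9]
finger_gap: 0.025
finger_force: 40.4
```

>>> jog_arm --deltas '[{"tx": 0,"ty": 0,"tz": -10,"ax": 0,"ay": 0,"az": 0},{"tx": 0,"ty": 0,"tz": -20,"ax": 0,"ay": 0,"az": 0},{"tx": 0,"ty": 0,"tz": -30,"ax": 0,"ay": 0,"az": 0},{"tx": 0,"ty": 0,"tz": -35,"ax": 0,"ay": 0,"az": 0},{"tx": 0,"ty": 0,"tz": -35,"ax": 0,"ay": 0,"az": 0},{"tx": -2,"ty": 20,"tz": -30,"ax": 0,"ay": 0,"az": 0},{"tx": -3,"ty": 30,"tz": -30,"ax": 0,"ay": 0,"az": 0},{"tx": -3,"ty": 30,"tz": -30,"ax": 0,"ay": 0,"az": 0},{"tx": -3,"ty": 30,"tz": -15,"ax": 0,"ay": 0,"az": 0},{"tx": -3,"ty": 20,"tz": 0,"ax": 0,"ay": 0,"az": 0},{"tx": 0,"ty": 12,"tz": 0,"ax": 0,"ay": 0,"az": 0},{"tx": 0,"ty": 0,"tz": 0,"ax": 0,"ay": 0,"az": 0},{"tx": 0,"ty": 0,"tz": 0,"ax": 0,"ay": 0,"az": 0}]'

```text
t: 6.65
position: [0.5614, -0.1707, 0.2498]
tcp_rot: [-0.0, 0.005, 1.0, 0.0]
wrist_force: [-0.3, 0.2, -2.8]
finger_gap: 0.0247
finger_force: 39.6
```

```bash
python3 - <<'E'
from h import *
s=r.state(); print(s["t"],s["position"],s["finger_gap"]); im=r.get_image("wrist"); cv2.imwrite("pics/w3.png",im)
cv2.imwrite("pics/w3b.png",cv2.resize(im,(800,600),interpolation=2))
import pickle; pickle.dump(s,open("s3.p","wb"))
E
```

```text
6.65 [ 0.56138954 -0.17071458  0.2498448 ] 0.024711866295796924
```

View pics/w3b.png

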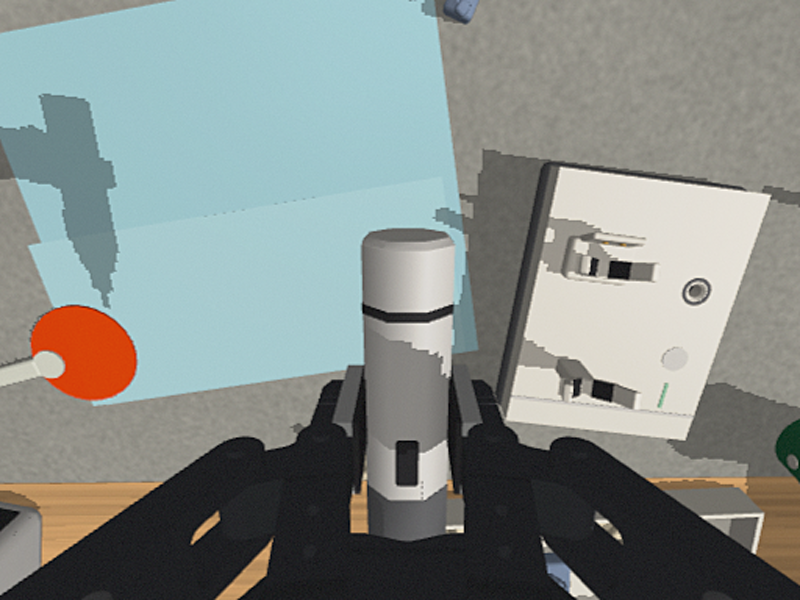

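The wrist view (1.5625x) shows the handpiece held, tail rim at (408,235). The dock's hole is at (697,291), the lamp at (675,358), and the deck corners are about (556,166), (770,195) and (688,440).

```bash
python3 - <<'E'
from h import *
import pickle; s=pickle.load(open("s3.p","rb")); C=cam("wrist",s); k=1.5625
im=cv2.imread("pics/w3.png"); g=cv2.cvtColor(im,cv2.COLOR_BGR2GRAY)
def cen(u,v,rad,lo,dark):
    # Hough circle in patch
    p=cv2.resize(g[v-16:v+16,u-16:u+16],None,fx=8,fy=8,interpolation=2)
    c=cv2.HoughCircles(p,3,1,40,param1=80,param2=12,minRadius=lo,maxRadius=rad)
    return [((x-3.5)/8+u-16,(y-3.5)/8+v-16,q/8) for x,y,q in c[0][:2]]
h=cen(446,186,100,25,1); l=cen(432,229,90,40,1); print(h,l)
H=ray(C,h[0][:2],.045); L=ray(C,l[0][:2],.045); d=L-H
print("H",H,"L",L,"dist(55)",np.hypot(*d[:2])*1e3,"yaw",np.degrees(np.arctan2(d[1],d[0])))
corn={n:ray(C,(a/k,b/k),.045) for n,(a,b) in dict(c1=(556,166),c2=(770,195),c3=(688,440)).items()}
for n,c in corn.items(): print(n,c.round(4))
e=corn["c3"]-corn["c2"];print("long",np.linalg.norm(e),np.degrees(np.arctan2(e[1],e[0])))
e=corn["c2"]-corn["c1"];print("short",np.linalg.norm(e),np.degrees(np.arctan2(e[1],e[0]))-90)
print("ctr",(corn["c1"]+corn["c3"])/2)
R,t=pose(s); X=ray(C,(408/k,229/k),s["position"][2]-.0027+.010); print("tail in tool",R.T@(X-t))
E
```

```text
Traceback (most recent call last):
TypeError: 'NoneType' object is not subscriptable
```

```bash
python3 - <<'E'
from h import *
import pickle; s=pickle.load(open("s3.p","rb")); C=cam("wrist",s); k=1.5625
im=cv2.imread("pics/w3.png"); hs=cv2.cvtColor(im,cv2.COLOR_BGR2HSV)
g=hs[...,2].astype(int); w=g[176:197,434:459]; print(np.median(w)); m=(w<np.median(w)-25).astype(np.uint8)
c=max(cv2.findContours(m,0,1)[0],key=cv2.contourArea);e=cv2.fitEllipse(c);h=(e[0][0]+434,e[0][1]+176);print(h,e[1])
# deck mask
m=((hs[...,2]>170)&(hs[...,1]<40)).astype(np.uint8); m[:,:320]=0; m[:, :]*=1
c=max(cv2.findContours(m,0,1)[0],key=cv2.contourArea); print(cv2.approxPolyDP(c,5,True)[:,0].tolist())
l=(675/k,358/k)
H=ray(C,h,.045); L=ray(C,l,.045); d=L-H
print("H",H,"L",L,"dist(55)",np.hypot(*d[:2])*1e3,"yaw",np.degrees(np.arctan2(d[1],d[0])))
P=[ray(C,(a/k,b/k),.045) for a,b in [(556,166),(770,195),(688,440)]]
for p in P: print(p.round(4))
e=P[2]-P[1];print("long",np.linalg.norm(e),np.degrees(np.arctan2(e[1],e[0])))
e=P[1]-P[0];print("short",np.linalg.norm(e),np.degrees(np.arctan2(e[1],e[0]))-90)
print("ctr",(P[0]+P[2])/2)
R,t=pose(s); X=ray(C,(408/k,229/k),s["position"][2]-.0027+.010); print("tail in tool",R.T@(X-t))
E
```

```text
213.0
(445.311861038208, 186.29265880584717) (15.909189224243164, 19.10777473449707)
[[358, 107], [352, 138], [379, 143], [381, 152], [409, 155], [383, 156], [395, 166], [418, 167], [418, 176], [361, 178], [346, 166], [335, 215], [408, 251], [404, 262], [372, 251], [366, 255], [366, 247], [360, 257], [354, 236], [332, 233], [324, 269], [438, 281], [493, 125]]
H [0.5858227  0.04383453 0.045     ] L [0.64010566 0.03719789 0.045     ] dist(55) 54.68715571190165 yaw -6.9703876041615445
[ 0.4952 -0.0676  0.045 ]
[0.5162 0.0833 0.045 ]
[0.7143 0.0599 0.045 ]
long 0.19949772797174267 -6.741365033097965
short 0.1523988972141704 -7.912468797591856
ctr [ 0.60472973 -0.0038723   0.045     ]
tail in tool [ 0.05913741  0.00038294 -0.00724452]
```

```bash
python3 - <<'E'
from h import *
y=np.radians(-7.2); p=np.radians(15)
xh=np.array([np.cos(p)*np.cos(y),np.cos(p)*np.sin(y),np.sin(p)]); yv=np.array([-np.sin(y),np.cos(y),0]); X=-xh; Z=np.cross(X,yv); Rt=np.c_[X,yv,Z]
O=np.array([.6005,-.0397,.087])+.001*xh
T=O-Rt@[.0015,0,.0027]; A=T-.07*Z
R,t=pose(); print("T",T,"A",A,"Z",Z); print("shift now",R.T@(A-t)*1000)
print(Ro.from_matrix(R.T@Rt).as_rotvec(degrees=True))
np.savez("cr.npz",Rt=Rt,T=T)
E
```

```text
T [ 0.60220247 -0.03991507  0.09025505] A [ 0.584228   -0.03764437  0.15786986] Z [ 0.25677818 -0.03243863 -0.96592583]
shift now [-21.49972486 133.66808017  91.85548948]
[  0.8671555  -15.04301827   6.55002832]
```

>>> jog_arm --deltas '[{"tx": -3,"ty": 15,"tz": 0,"ax": 0,"ay": 0,"az": 0},{"tx": -4,"ty": 25,"tz": 0,"ax": 0,"ay": 0,"az": 0},{"tx": -4,"ty": 25,"tz": 0,"ax": 0,"ay": 0,"az": 0},{"tx": -4,"ty": 25,"tz": 0,"ax": 0,"ay": 0,"az": 0},{"tx": -4,"ty": 25,"tz": 0,"ax": 0,"ay": 0,"az": 0},{"tx": -2.5,"ty": 18.7,"tz": 10,"ax": 0,"ay": 0,"az": 0},{"tx": 0,"ty": 0,"tz": 25,"ax": 0,"ay": 0,"az": 0},{"tx": 0,"ty": 0,"tz": 30,"ax": 0,"ay": 0,"az": 0},{"tx": 0,"ty": 0,"tz": 20,"ax": 0,"ay": 0,"az": 0},{"tx": 0,"ty": 0,"tz": 6.9,"ax": 0,"ay": 0,"az": 0},{"tx": 0,"ty": 0,"tz": 0,"ax": 0,"ay": 0,"az": 3.3},{"tx": 0,"ty": 0,"tz": 0,"ax": 0,"ay": 0,"az": 3.3},{"tx": 0,"ty": 0,"tz": 0,"ax": 0,"ay": -3,"az": 0},{"tx": 0,"ty": 0,"tz": 0,"ax": 0,"ay": -5,"az": 0},{"tx": 0,"ty": 0,"tz": 0,"ax": 0,"ay": -4,"az": 0},{"tx": 0,"ty": 0,"tz": 0,"ax": 0,"ay": -3,"az": 0},{"tx": 0,"ty": 0,"tz": 0,"ax": 0,"ay": 0,"az": 0},{"tx": 0,"ty": 0,"tz": 0,"ax": 0,"ay": 0,"az": 0}]'

```text
t: 8.5
position: [0.5847, -0.0371, 0.1592]
tcp_rot: [0.13, 0.062, 0.99, -0.008]
wrist_force: [-0.1, 0.7, -0.8]
finger_gap: 0.0252
finger_force: 39.6
```

```bash
python3 - <<'E'
from h import *
d=np.load("cr.npz"); s=r.state(); R,t=pose(s); print("left",R.T@(d["T"]-t)*1000,Ro.from_matrix(R.T@d["Rt"]).as_rotvec(degrees=True), s["finger_gap"])
w=r.get_image("wrist"); a=r.get_image("scene"); cv2.imwrite("pics/w4.png",w)
z=cv2.resize(a[150:280,210:340],(520,520),interpolation=2); z2=cv2.resize(w[60:384,190:470],(280,324)); o=np.zeros((520,800,3),np.uint8);o[:,:520]=z;o[:324,520:]=z2; cv2.imwrite("pics/v4.png",o)
E
```

```text
left [ 0.66824582 -0.63349955 71.20259037] [-0.00393614 -0.01461693 -0.00712085] 0.025157578869005208
```

View pics/v4.png

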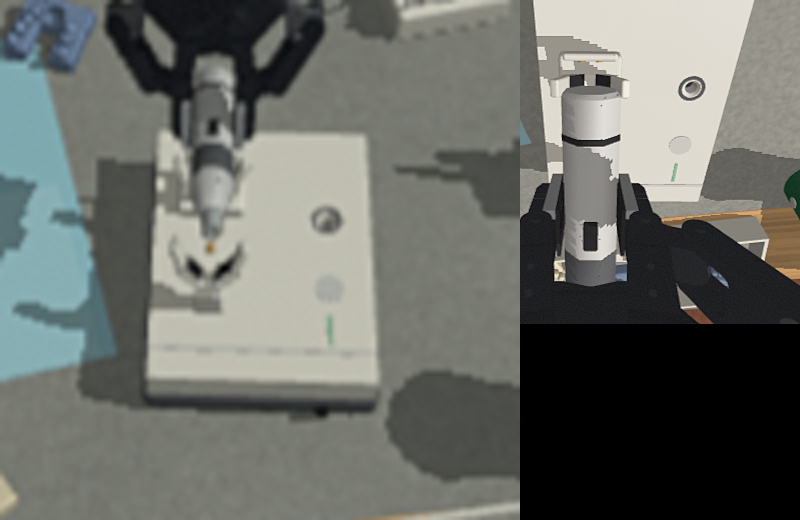

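The handpiece is lined up. In the wrist crop the barrel (column 592) is centred on the rear fork (550 to 629), and in the scene crop the nose points at the front fork. I'll lower along the tool axis.

>>> jog_arm --deltas '[{"tx": 0.7,"ty": -0.6,"tz": 10,"ax": 0,"ay": 0,"az": 0},{"tx": 0,"ty": 0,"tz": 15,"ax": 0,"ay": 0,"az": 0},{"tx": 0,"ty": 0,"tz": 15,"ax": 0,"ay": 0,"az": 0},{"tx": 0,"ty": 0,"tz": 10,"ax": 0,"ay": 0,"az": 0},{"tx": 0,"ty": 0,"tz": 7,"ax": 0,"ay": 0,"az": 0},{"tx": 0,"ty": 0,"tz": 4,"ax": 0,"ay": 0,"az": 0},{"tx": 0,"ty": 0,"tz": 3,"ax": 0,"ay": 0,"az": 0},{"tx": 0,"ty": 0,"tz": 0,"ax": 0,"ay": 0,"az": 0},{"tx": 0,"ty": 0,"tz": 0,"ax": 0,"ay": 0,"az": 0}]'

```text
t: 9.5
position: [0.6003, -0.0395, 0.0968]
tcp_rot: [0.131, 0.062, 0.989, -0.008]
wrist_force: [-0.4, 0.8, -1.4]
finger_gap: 0.025
finger_force: 39.7
```

>>> jog_arm --deltas '[{"tx": 0,"ty": 0,"tz": 2,"ax": 0,"ay": 0,"az": 0},{"tx": 0,"ty": 0,"tz": 2,"ax": 0,"ay": 0,"az": 0},{"tx": 0,"ty": 0,"tz": 1,"ax": 0,"ay": 0,"az": 0},{"tx": 0,"ty": 0,"tz": 0,"ax": 0,"ay": 0,"az": 0},{"tx": 0,"ty": 0,"tz": 0,"ax": 0,"ay": 0,"az": 0}]'

```text
t: 10.0
position: [0.6015, -0.0396, 0.0916]
tcp_rot: [0.13, 0.062, 0.989, -0.008]
wrist_force: [-0.9, -0.2, -0.9]
finger_gap: 0.0251
finger_force: 39.7
```

>>> jog_arm --deltas '[{"tx": 0,"ty": 0,"tz": 1,"ax": 0,"ay": 0,"az": 0},{"tx": 0,"ty": 0,"tz": 0.5,"ax": 0,"ay": 0,"az": 0},{"tx": 0,"ty": 0,"tz": 0,"ax": 0,"ay": 0,"az": 0},{"tx": 0,"ty": 0,"tz": 0,"ax": 0,"ay": 0,"az": 0}]'

```text
t: 10.4
position: [0.6019, -0.0397, 0.0902]
tcp_rot: [0.13, 0.062, 0.989, -0.008]
wrist_force: [-1.1, -1.1, -0.9]
finger_gap: 0.025
finger_force: 39.8
```

```bash
python3 - <<'E'
from h import *
d=np.load("cr.npz"); s=r.state(); R,t=pose(s); print("left",R.T@(d["T"]-t)*1000,s["wrist_force"],s["torque"])
E
```

```text
left [-0.33045603 -0.13816598  0.01984697] [-1.08945526 -1.11485769 -0.92920068] [-0.15180165  0.30218602 -0.09115447]
```

>>> jog_arm --deltas '[{"tx": 0,"ty": 0,"tz": 0.5,"ax": 0,"ay": 0,"az": 0},{"tx": 0,"ty": 0,"tz": 0.5,"ax": 0,"ay": 0,"az": 0},{"tx": 0,"ty": 0,"tz": 0,"ax": 0,"ay": 0,"az": 0},{"tx": 0,"ty": 0,"tz": 0,"ax": 0,"ay": 0,"az": 0}]'

```text
t: 10.8
position: [0.602, -0.0398, 0.09]
tcp_rot: [0.131, 0.062, 0.989, -0.008]
wrist_force: [-7.0, -0.1, 8.1]
finger_gap: 0.0253
finger_force: 41.1
```

>>> jog_arm --deltas '[{"tx": 0,"ty": 0,"tz": 0.5,"ax": 0,"ay": 0,"az": 0},{"tx": 0,"ty": 0,"tz": 0,"ax": 0,"ay": 0,"az": 0},{"tx": 0,"ty": 0,"tz": 0,"ax": 0,"ay": 0,"az": 0}]'

```text
t: 11.1
position: [0.602, -0.0398, 0.09]
tcp_rot: [0.131, 0.062, 0.989, -0.008]
wrist_force: [-9.8, 0.3, 14.4]
finger_gap: 0.0248
finger_force: 41.8
```

It is seated. I'll take the pressure off, then let go slowly.

>>> jog_arm --deltas '[{"tx": 0,"ty": 0,"tz": -1,"ax": 0,"ay": 0,"az": 0},{"tx": 0,"ty": 0,"tz": 0,"ax": 0,"ay": 0,"az": 0},{"tx": 0,"ty": 0,"tz": 0,"ax": 0,"ay": 0,"az": 0}]' --newtons 20

```text
t: 11.4
position: [0.602, -0.0398, 0.0901]
tcp_rot: [0.13, 0.062, 0.989, -0.008]
wrist_force: [-4.7, -1.5, 7.7]
finger_gap: 0.0249
finger_force: 40.8
```

>>> jog_arm --deltas '[{"tx": 0,"ty": 0,"tz": 0,"ax": 0,"ay": 0,"az": 0},{"tx": 0,"ty": 0,"tz": 0,"ax": 0,"ay": 0,"az": 0},{"tx": 0,"ty": 0,"tz": 0,"ax": 0,"ay": 0,"az": 0},{"tx": 0,"ty": 0,"tz": 0,"ax": 0,"ay": 0,"az": 0},{"tx": 0,"ty": 0,"tz": 0,"ax": 0,"ay": 0,"az": 0}]' --claw 0.4

```text
t: 11.9
position: [0.602, -0.0396, 0.0895]
tcp_rot: [0.13, 0.062, 0.99, -0.008]
wrist_force: [-0.2, -0.1, -0.6]
finger_gap: 0.0512
finger_force: 0.0
```

>>> jog_arm --deltas '[{"tx": 0,"ty": 0,"tz": -6,"ax": 0,"ay": 0,"az": 0},{"tx": 0,"ty": 0,"tz": -15,"ax": 0,"ay": 0,"az": 0},{"tx": 0,"ty": 0,"tz": -25,"ax": 0,"ay": 0,"az": 0},{"tx": 0,"ty": 0,"tz": -30,"ax": 0,"ay": 0,"az": 0},{"tx": 0,"ty": 0,"tz": -35,"ax": 0,"ay": 0,"az": 0},{"tx": 0,"ty": 0,"tz": -35,"ax": 0,"ay": 0,"az": 0},{"tx": 0,"ty": 0,"tz": -15,"ax": 0,"ay": 0,"az": 0},{"tx": 0,"ty": 0,"tz": 0,"ax": 0,"ay": 5,"az": 0},{"tx": 0,"ty": 0,"tz": 0,"ax": 0,"ay": 5,"az": 0},{"tx": 0,"ty": 0,"tz": 0,"ax": 0,"ay": 5,"az": 0},{"tx": 0,"ty": 0,"tz": 0,"ax": 0,"ay": 0,"az": 0}]'

```text
t: 13.0
position: [0.5618, -0.0348, 0.2445]
tcp_rot: [-0.001, 0.063, 0.998, 0.0]
wrist_force: [0.2, 0.0, -0.2]
finger_gap: 0.0511
finger_force: 0.0
```

```bash
python3 - <<'E'
from h import *
s=r.state(); print(s["position"],s["joint_positions"].round(2)); C=cam("wrist",s); w=r.get_image("wrist")
tp=r.get_image("top"); cv2.imwrite("pics/top5.png",tp)
K=cam("top"); print("plugger top",ray(K,(142,185.2),.152),"rack ends",ray(K,(115,192),.08),ray(K,(152,184),.08))
y=np.radians(-7.2);p=np.radians(15);xh=np.array([np.cos(p)*np.cos(y),np.cos(p)*np.sin(y),np.sin(p)]);O=np.array([.6005,-.0397,.087])
for n,q in [("tail top",O-.055*xh+[0,0,.013]),("bur tip",O+.11*xh),("orig top",O+[0,0,.0135])]:
    u=proj(C,q); print(n,u.round(1)); cv2.circle(w,tuple(int(round(v)) for v in u),3,(0,0,255),1)
todo([.549,.26,.26],np.radians(10))
cv2.imwrite("pics/w5.png",cv2.resize(w,(800,600),interpolation=2))
E
```

```text
[ 0.56184187 -0.03480948  0.24445138] [-0.21  0.28  0.06  1.35 -0.   -0.09]
plugger top [0.55405327 0.26517913 0.152     ] rack ends [0.5396994  0.37244505 0.08      ] [0.56949052 0.25029603 0.08      ]
tail top [260.4 164.5]
bur tip [260.3 320.3]
orig top [260.4 220.6]
shift [ 48.7 290.7 -15.3]
turn [ 0.   0.1 72.8]
turn [-1.000e-01  0.000e+00 -1.072e+02]
```

View pics/w5.png

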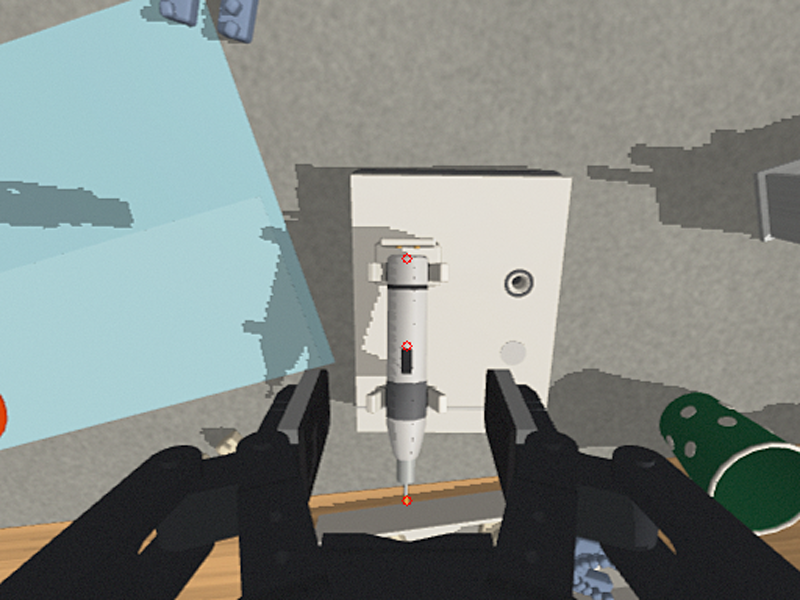

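The handpiece sits in both forks, tail just short of the wall. The predicted points (red) lie on it: tail (407,258), bur tip (407,500). The hole is at (518,283).

```bash
python3 - <<'E'
from h import *
C=cam("wrist"); im=cv2.imread("pics/w5.png"); g=im.max(2).astype(int)
w=g[265:302,498:540]; m=(w<np.median(w)-30).astype(np.uint8); c=max(cv2.findContours(m,0,1)[0],key=cv2.contourArea); e=cv2.fitEllipse(c); h=((e[0][0]+498.5)/1.5625-.5,(e[0][1]+265.5)/1.5625-.5)
print(e, "hole",ray(C,h,.045),"lamp",ray(C,(513/1.5625,353/1.5625),.045))
E
```

```text
((20.5140438079834, 17.83439826965332), (27.544479370117188, 30.02067756652832), 64.9906997680664) hole [0.58572451 0.04402669 0.045     ] lamp [0.64118128 0.0370887  0.045     ]
```

>>> jog_arm --deltas '[{"tx": 2,"ty": 15,"tz": -5,"ax": 0,"ay": 0,"az": 0},{"tx": 5,"ty": 30,"tz": -5,"ax": 0,"ay": 0,"az": 0},{"tx": 5,"ty": 30,"tz": -5,"ax": 0,"ay": 0,"az": 0},{"tx": 5,"ty": 35,"tz": -5,"ax": 0,"ay": 0,"az": 0},{"tx": 5,"ty": 35,"tz": -5,"ax": 0,"ay": 0,"az": 0},{"tx": 5,"ty": 35,"tz": 0,"ax": 0,"ay": 0,"az": 0},{"tx": 5,"ty": 35,"tz": 0,"ax": 0,"ay": 0,"az": 0},{"tx": 5,"ty": 35,"tz": 0,"ax": 0,"ay": 0,"az": 0},{"tx": 4,"ty": 28,"tz": 0,"ax": 0,"ay": 0,"az": 0},{"tx": 3,"ty": 18,"tz": 0,"ax": 0,"ay": 0,"az": 0},{"tx": 0,"ty": 0,"tz": 0,"ax": 0,"ay": 0,"az": 7},{"tx": 0,"ty": 0,"tz": 0,"ax": 0,"ay": 0,"az": 7},{"tx": 0,"ty": 0,"tz": 0,"ax": 0,"ay": 0,"az": 8},{"tx": 0,"ty": 0,"tz": 0,"ax": 0,"ay": 0,"az": 8},{"tx": 0,"ty": 0,"tz": 0,"ax": 0,"ay": 0,"az": 8},{"tx": 0,"ty": 0,"tz": 0,"ax": 0,"ay": 0,"az": 8},{"tx": 0,"ty": 0,"tz": 0,"ax": 0,"ay": 0,"az": 8},{"tx": 0,"ty": 0,"tz": 0,"ax": 0,"ay": 0,"az": 8},{"tx": 0,"ty": 0,"tz": 0,"ax": 0,"ay": 0,"az": 8},{"tx": 0,"ty": 0,"tz": 0,"ax": 0,"ay": 0,"az": 0}]'

```text
t: 15.1
position: [0.5535, 0.2647, 0.2708]
tcp_rot: [0.0, 0.625, 0.781, 0.001]
wrist_force: [-0.7, 0.3, 0.1]
finger_gap: 0.0515
finger_force: 0.0
```

```bash
python3 - <<'E'
from h import *
import pickle
s=r.state(); print(s["t"],s["position"],s["joint_positions"].round(2),pose(s)[0].round(3)); pickle.dump(s,open("s6.p","wb")); w=r.get_image("wrist"); cv2.imwrite("pics/w6.png",w)
print(proj(cam("wrist",s),[.554,.265,.152]))
cv2.imwrite("pics/w6b.png",cv2.resize(w,(800,600),interpolation=2))
E
```

```text
15.1 [0.55349797 0.26470316 0.27081959] [0.31 0.36 0.25 1.45 0.   1.66] [[-0.22   0.976  0.001]
 [ 0.976  0.22   0.   ]
 [ 0.     0.001 -1.   ]]
[262.98877716 188.23370234]
```

View pics/w6b.png

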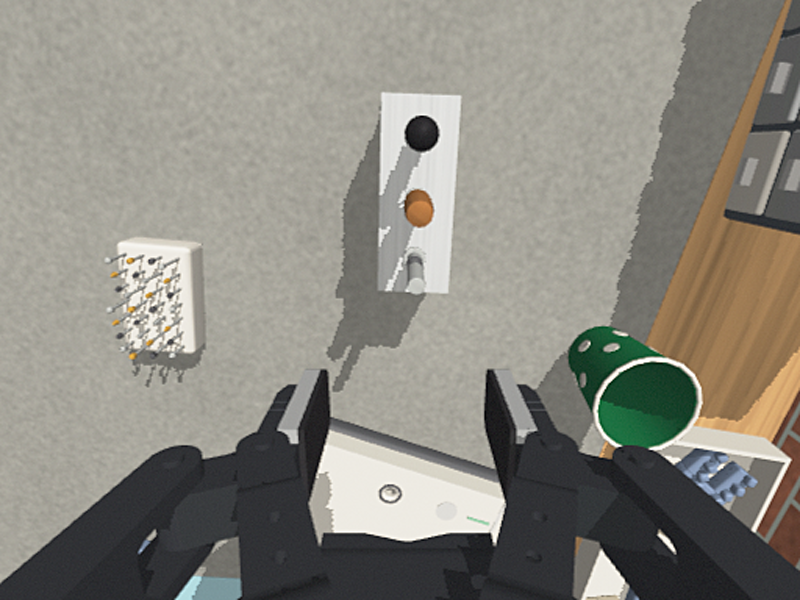

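Wrist view: the plugger's handle top is at (416,286), the knife (orange) at (419,209), the spatula ball (black) at (422,133). The rack runs along the image's vertical, so the jaws already close across it.

```bash
python3 - <<'E'
from h import *
C=cam("wrist"); k=1.5625
w=cv2.imread("pics/w6.png").max(2); 
p=ray(C,(416.5/k-.2,286/k-.2),.152); q=ray(C,(419/k,214/k),.159); b=ray(C,(422/k,133/k),.130); print(p,q,b,np.linalg.norm((p-q)[:2]),np.linalg.norm((q-b)[:2]))
todo([p[0],p[1],.115],np.radians(12.7))
E
```

```text
[0.55576207 0.27036469 0.152     ] [0.54773241 0.30974306 0.159     ] [0.5408151  0.34904388 0.13      ] 0.040188700575380334 0.039904931273913515
shift [  5.    3.2 155.8]
turn [ 0.1 -0.   0.3]
turn [ 0.000e+00  1.000e-01 -1.797e+02]
```

>>> jog_arm --deltas '[{"tx": 5,"ty": 3.2,"tz": 15,"ax": 0,"ay": 0,"az": 0},{"tx": 0,"ty": 0,"tz": 25,"ax": 0,"ay": 0,"az": 0},{"tx": 0,"ty": 0,"tz": 30,"ax": 0,"ay": 0,"az": 0},{"tx": 0,"ty": 0,"tz": 30,"ax": 0,"ay": 0,"az": 0},{"tx": 0,"ty": 0,"tz": 25,"ax": 0,"ay": 0,"az": 0},{"tx": 0,"ty": 0,"tz": 18,"ax": 0,"ay": 0,"az": 0},{"tx": 0,"ty": 0,"tz": 12,"ax": 0,"ay": 0,"az": 0},{"tx": 0,"ty": 0,"tz": 0,"ax": 0,"ay": 0,"az": 0},{"tx": 0,"ty": 0,"tz": 0,"ax": 0,"ay": 0,"az": 0}]'

```text
t: 16.05
position: [0.5562, 0.2704, 0.1159]
tcp_rot: [0.0, 0.623, 0.782, 0.0]
wrist_force: [0.3, -0.2, 1.1]
finger_gap: 0.0515
finger_force: 0.0
```

>>> jog_arm --deltas '[{"tx": 0,"ty": 0,"tz": 0,"ax": 0,"ay": 0,"az": 0},{"tx": 0,"ty": 0,"tz": 0,"ax": 0,"ay": 0,"az": 0},{"tx": 0,"ty": 0,"tz": 0,"ax": 0,"ay": 0,"az": 0},{"tx": 0,"ty": 0,"tz": 0,"ax": 0,"ay": 0,"az": 0},{"tx": 0,"ty": 0,"tz": 0,"ax": 0,"ay": 0,"az": 0},{"tx": 0,"ty": 0,"tz": 0,"ax": 0,"ay": 0,"az": 0},{"tx": 0,"ty": 0,"tz": 0,"ax": 0,"ay": 0,"az": 0}]' --claw 1 --newtons 60

```text
t: 16.75
position: [0.5564, 0.2704, 0.1157]
tcp_rot: [0.0, 0.624, 0.782, 0.001]
wrist_force: [0.6, -0.1, 5.7]
finger_gap: 0.0083
finger_force: 58.4
```

>>> jog_arm --deltas '[{"tx": 0,"ty": 0,"tz": -5,"ax": 0,"ay": 0,"az": 0},{"tx": 0,"ty": 0,"tz": -15,"ax": 0,"ay": 0,"az": 0},{"tx": 0,"ty": 0,"tz": -25,"ax": 0,"ay": 0,"az": 0},{"tx": 0,"ty": 0,"tz": -30,"ax": 0,"ay": 0,"az": 0},{"tx": 0,"ty": 0,"tz": -30,"ax": 0,"ay": 0,"az": 0},{"tx": 0,"ty": 0,"tz": -25,"ax": 0,"ay": 0,"az": 0},{"tx": -5,"ty": 0,"tz": -10,"ax": 0,"ay": 0,"az": 0},{"tx": -20,"ty": -2,"tz": 0,"ax": 0,"ay": 0,"az": 0},{"tx": -30,"ty": -3,"tz": 0,"ax": 0,"ay": 0,"az": 0},{"tx": -30,"ty": -3,"tz": 0,"ax": 0,"ay": 0,"az": 0},{"tx": -30,"ty": -3,"tz": 0,"ax": 0,"ay": 0,"az": 0},{"tx": -30,"ty": -3,"tz": 0,"ax": 0,"ay": 0,"az": 0},{"tx": -30,"ty": -3,"tz": 0,"ax": 0,"ay": 0,"az": 0},{"tx": -25,"ty": -2,"tz": 0,"ax": 0,"ay": 0,"az": 0},{"tx": -18,"ty": -1,"tz": 0,"ax": 0,"ay": 0,"az": 0},{"tx": -9.5,"ty": -0.9,"tz": 0,"ax": 0,"ay": 0,"az": 0},{"tx": 0,"ty": 0,"tz": 20,"ax": 0,"ay": 0,"az": 0},{"tx": 0,"ty": 0,"tz": 30,"ax": 0,"ay": 0,"az": 0},{"tx": 0,"ty": 0,"tz": 15,"ax": 0,"ay": 0,"az": 0},{"tx": 0,"ty": 0,"tz": 0,"ax": 0,"ay": 0,"az": 0}]'

```text
t: 18.75
position: [0.5846, 0.0441, 0.1874]
tcp_rot: [-0.002, 0.624, 0.782, -0.001]
wrist_force: [0.2, 1.1, -0.5]
finger_gap: 0.0084
finger_force: 58.8
```

```bash
python3 - <<'E'
from h import *
import pickle
s=r.state(); pickle.dump(s,open("s7.p","wb")); R,t=pose(s); print(s["t"],t,R.round(3),s["finger_gap"])
C=cam("wrist",s); w=r.get_image("wrist"); S=cam("scene"); a=r.get_image("scene"); cv2.imwrite("pics/w7.png",w); cv2.imwrite("pics/sc7.png",a)
tip=t+R@[0,0,.104]
print("tip",tip,"wrist px",proj(C,tip),"scene px",proj(S,tip),"hole wrist",proj(C,[.5858,.0439,.045]),"hole scene",proj(S,[.5858,.0439,.045]))
todo([.5858,.0439,t[2]])
z=cv2.resize(w[120:270,180:330],(400,400),interpolation=2); u=proj(S,tip).astype(int); z2=cv2.resize(a[u[1]-40:u[1]+40,u[0]-40:u[0]+40],(400,400),interpolation=2); print(u-40)
cv2.imwrite("pics/v7.png",np.hstack([z,z2]))
E
```

```text
18.75 [0.58461159 0.0441342  0.18741877] [[-0.222  0.975 -0.005]
 [ 0.975  0.222  0.   ]
 [ 0.002 -0.005 -1.   ]] 0.008436612382412535
tip [0.58408191 0.04418298 0.08342013] wrist px [262.68412034 193.7927568 ] scene px [292.51546526 195.49473819] hole wrist [264.23190372 181.67113635] hole scene [291.43962305 203.86125464]
shift [-0.1 -0.2  2.8]
[252 155]
```

View pics/v7.png

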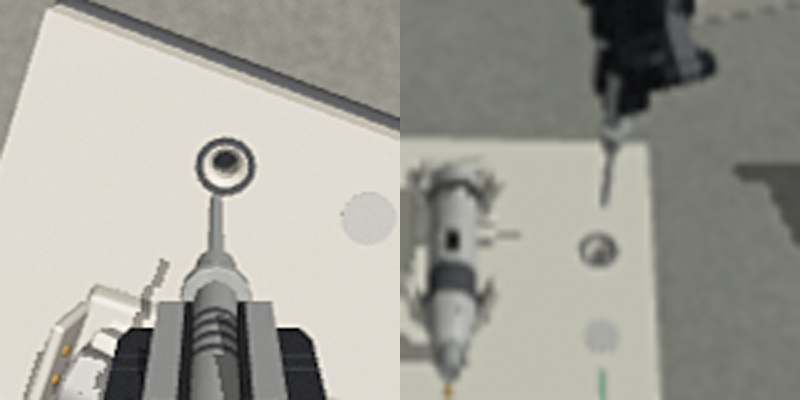

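Left: the plugger's tip is at crop (215,197), just under the hole at (225,166). Right: the tip at (604,205) hangs over the hole at (599,250). The arm was still settling, so I'll measure once more at rest.

```bash
python3 - <<'E'
from h import *
s=r.state(); R,t=pose(s); C=cam("wrist",s); w=r.get_image("wrist"); cv2.imwrite("pics/w8.png",w); print(t,R.round(3),s["joint_vel"].round(3))
b=cv2.resize(w[120:270,180:330],None,fx=4,fy=4,interpolation=2); g=b.max(2).astype(int)
full=lambda x,y:((x+.5)/4-.5+180,(y+.5)/4-.5+120)
m=(g[170:310,270:410]<170).astype(np.uint8)
c=[c for c in cv2.findContours(m,0,1)[0] if cv2.contourArea(c)>300]
for q in c: print(cv2.contourArea(q),cv2.boundingRect(q))
for v in range(192,222,3): # shank columns per original row
    print(v, w[v,252:276].max(1).tolist())
E
```

```text
[0.58598527 0.04403968 0.19023934] [[-0.222  0.975 -0.001]
 [ 0.975  0.222  0.   ]
 [ 0.    -0.001 -1.   ]] [ 0.002 -0.013  0.024  0.004  0.001 -0.   ]
6033.5 (14, 30, 91, 88)
192 [224, 225, 225, 226, 226, 232, 236, 240, 223, 197, 206, 225, 242, 236, 231, 229, 226, 225, 224, 224, 224, 224, 223, 224]
195 [224, 225, 224, 224, 226, 233, 201, 92, 138, 152, 152, 197, 231, 225, 225, 223, 224, 224, 224, 224, 224, 224, 224, 224]
198 [223, 224, 225, 224, 227, 221, 158, 102, 140, 153, 142, 184, 233, 226, 224, 224, 225, 224, 225, 226, 224, 224, 225, 225]
201 [224, 223, 225, 225, 227, 225, 165, 107, 142, 151, 144, 183, 233, 225, 225, 225, 224, 225, 224, 224, 225, 225, 224, 224]
204 [223, 224, 224, 225, 228, 225, 167, 108, 143, 152, 145, 184, 231, 226, 224, 225, 224, 225, 224, 224, 224, 224, 225, 223]
207 [224, 222, 224, 225, 228, 214, 129, 110, 143, 152, 145, 180, 230, 228, 224, 225, 223, 225, 224, 224, 224, 224, 224, 224]
210 [223, 224, 224, 226, 231, 216, 130, 114, 142, 152, 149, 160, 216, 228, 225, 223, 224, 224, 225, 225, 224, 224, 225, 225]
213 [224, 224, 226, 229, 235, 209, 135, 127, 142, 148, 148, 163, 215, 231, 228, 225, 225, 225, 223, 224, 224, 224, 226, 225]
216 [226, 232, 200, 109, 106, 124, 132, 137, 142, 145, 147, 147, 146, 138, 147, 204, 230, 227, 226, 224, 224, 224, 225, 225]
219 [225, 164, 85, 119, 131, 134, 142, 149, 154, 156, 153, 146, 146, 141, 138, 127, 176, 233, 227, 225, 223, 224, 224, 224]
```

```bash
python3 - <<'E'
from h import *
R,t=pose(); C=cam("wrist"); print(t)
tip=ray(C,(260.7,193.3),t[2]-.1037); h=ray(C,(262.0,180.6),.045)
print("tip tool",R.T@(tip-t)*1e3,"hole tool",R.T@(h-t)*1e3)
E
```

```text
[0.58636205 0.04401395 0.19088098]
tip tool [  0.51980175  -1.62504796 103.69874193] hole tool [ -0.66039282  -0.27533482 145.88095689]
```

>>> jog_arm --deltas '[{"tx": -0.8,"ty": 1.2,"tz": 8,"ax": 0,"ay": 0,"az": 0},{"tx": 0,"ty": 0,"tz": 12,"ax": 0,"ay": 0,"az": 0},{"tx": 0,"ty": 0,"tz": 10,"ax": 0,"ay": 0,"az": 0},{"tx": 0,"ty": 0,"tz": 5,"ax": 0,"ay": 0,"az": 0},{"tx": 0,"ty": 0,"tz": 5,"ax": 0,"ay": 0,"az": 0},{"tx": 0,"ty": 0,"tz": 4,"ax": 0,"ay": 0,"az": 0},{"tx": 0,"ty": 0,"tz": 3,"ax": 0,"ay": 0,"az": 0},{"tx": 0,"ty": 0,"tz": 2,"ax": 0,"ay": 0,"az": 0},{"tx": 0,"ty": 0,"tz": 0,"ax": 0,"ay": 0,"az": 0},{"tx": 0,"ty": 0,"tz": 0,"ax": 0,"ay": 0,"az": 0},{"tx": 0,"ty": 0,"tz": 0,"ax": 0,"ay": 0,"az": 0}]'

```text
t: 20.0
position: [0.5876, 0.0433, 0.1414]
tcp_rot: [0.0, 0.624, 0.782, 0.0]
wrist_force: [0.2, -0.5, -0.7]
finger_gap: 0.0082
finger_force: 58.8
```

The tip is 7 mm below deck height with no contact force, so it is in the hole. Now I'll press slowly.

>>> jog_arm --deltas '[{"tx": 0,"ty": 0,"tz": 2,"ax": 0,"ay": 0,"az": 0},{"tx": 0,"ty": 0,"tz": 2,"ax": 0,"ay": 0,"az": 0},{"tx": 0,"ty": 0,"tz": 2,"ax": 0,"ay": 0,"az": 0},{"tx": 0,"ty": 0,"tz": 0,"ax": 0,"ay": 0,"az": 0},{"tx": 0,"ty": 0,"tz": 0,"ax": 0,"ay": 0,"az": 0}]'

```text
t: 20.5
position: [0.5875, 0.0433, 0.1353]
tcp_rot: [0.0, 0.624, 0.782, 0.0]
wrist_force: [-0.7, -0.2, 0.8]
finger_gap: 0.0086
finger_force: 59.0
```

>>> jog_arm --deltas '[{"tx": 0,"ty": 0,"tz": 1,"ax": 0,"ay": 0,"az": 0},{"tx": 0,"ty": 0,"tz": 0.7,"ax": 0,"ay": 0,"az": 0},{"tx": 0,"ty": 0,"tz": 0,"ax": 0,"ay": 0,"az": 0},{"tx": 0,"ty": 0,"tz": 0,"ax": 0,"ay": 0,"az": 0}]'

```text
t: 20.9
position: [0.5875, 0.0433, 0.1336]
tcp_rot: [0.0, 0.624, 0.782, 0.0]
wrist_force: [-0.7, -0.3, 2.3]
finger_gap: 0.0084
finger_force: 59.1
```

Spring force is rising. I'll keep going to the hard stop.

>>> jog_arm --deltas '[{"tx": 0,"ty": 0,"tz": 0.7,"ax": 0,"ay": 0,"az": 0},{"tx": 0,"ty": 0,"tz": 0.7,"ax": 0,"ay": 0,"az": 0},{"tx": 0,"ty": 0,"tz": 0,"ax": 0,"ay": 0,"az": 0},{"tx": 0,"ty": 0,"tz": 0,"ax": 0,"ay": 0,"az": 0}]'

```text
t: 21.3
position: [0.5875, 0.0433, 0.1321]
tcp_rot: [0.0, 0.624, 0.782, 0.0]
wrist_force: [-0.2, 0.8, 3.1]
finger_gap: 0.0085
finger_force: 59.2
```

>>> jog_arm --deltas '[{"tx": 0,"ty": 0,"tz": 0.5,"ax": 0,"ay": 0,"az": 0},{"tx": 0,"ty": 0,"tz": 0.5,"ax": 0,"ay": 0,"az": 0},{"tx": 0,"ty": 0,"tz": 0,"ax": 0,"ay": 0,"az": 0},{"tx": 0,"ty": 0,"tz": 0,"ax": 0,"ay": 0,"az": 0}]'

```text
t: 21.7
position: [0.5877, 0.0433, 0.1317]
tcp_rot: [0.0, 0.624, 0.782, 0.0]
wrist_force: [-1.0, -0.1, 8.7]
finger_gap: 0.0082
finger_force: 59.8
```

>>> jog_arm --deltas '[{"tx": 0,"ty": 0,"tz": 0.4,"ax": 0,"ay": 0,"az": 0},{"tx": 0,"ty": 0,"tz": 0,"ax": 0,"ay": 0,"az": 0},{"tx": 0,"ty": 0,"tz": 0,"ax": 0,"ay": 0,"az": 0},{"tx": 0,"ty": 0,"tz": 0,"ax": 0,"ay": 0,"az": 0},{"tx": 0,"ty": 0,"tz": 0,"ax": 0,"ay": 0,"az": 0}]'

```text
t: 22.2
position: [0.5878, 0.0433, 0.1316]
tcp_rot: [0.001, 0.624, 0.782, 0.0]
wrist_force: [-0.3, -0.4, 9.7]
finger_gap: 0.0084
finger_force: 60.0
```

```bash
python3 - <<'E'
from h import *
s=r.state(); print(s["wrist_force"],s["position"]); print(r.close_job())
E
```

```text
[-0.32400232 -0.4040396   9.73169881] [0.58775721 0.04325571 0.13155369]
the job is handed in; nothing more can be done
None
```

I docked the handpiece in both forks, nose up with its tail just short of the wall, and handed the job in at 22 s with the plugger pressing the pairing button against its stop at about 10 N (it is fully down at 3.9 N).

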